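# Set the purge-gas regulator and pull its knob out to lock

## Robot

A 6-joint arm with a two-finger parallel gripper is mounted at the origin on the work surface. World frame = base frame: x ahead of the robot, y to its left, z up, the work surface at z = 0. Lengths are in mm, angles in rad, forces in N, time in s.
With the tool pointing down it reaches from about 400 to 925 mm from the base axis. Payload 12.5 kg.
Tool frame: the origin (TCP) lies between the finger pads; the fingertips stand 17 mm ahead of it and the grasp point (between the pads) lies 2 mm behind it; z points along the fingers, y is the direction in which the jaws open and shut (so a half turn about z gives the same grasp; the last joint's range is limited). The gripper opens to 95 mm and grips with 3 to 60 N. Pads are 20 mm wide; open, the fingers measure 119 mm over their backs; the gripper's body (75 mm by 180 mm) begins 59 mm behind the grasp point.
Start: joints at [-1.386, 0.491, 1.559, -0, 1.092, -0.106], TCP at [179.222, -598.769, 231.661] pointing down, gripper open.
Joint ranges: [-3.1, 3.1], [-0.84, 2.19], [0.05, 2.79], [-1.13, 4.28], [0.06, 2.93], [-2.69, 2.69]. Speed limits (rad/s): [2.22, 2.22, 2.79, 3.14, 3.14, 3.14].

## Interface

Orientations are given as a unit quaternion [x, y, z, w].
In Python, from rig import readout, vision, r gives the robot as it stands.
- The arm moves only by the shell command python3 -m jog 'ROWS' [FORCE]. ROWS is JSON, a list of rows, each an object of numbers: "wx", "wy", "wz": the turn, a rotation vector about the tool's x, y, z in degrees; "dx", "dy", "dz": the shift along the tool's x, y, z in m; "grip": the finger opening in m, from 0 to 0.0951. In form: [{"wx": .., "wy": .., "wz": .., "dx": .., "dy": .., "dz": .., "grip": ..}, ...]. A call has 1 to 20 rows; each row is the pose to reach, as a shift and turn from the pose measured when the call began, along the tool's axes at that moment; what a row does not reach only later rows make up. A row lasts 1/10 s, in which the tool goes at most 50 mm and 8.59 degrees, less where a joint would pass 70% of its speed; a pose out of reach is approached as far as the arm can. A call with a gripper value outside its range is refused whole. The fingers move at their own pace and stop on an object; FORCE is the grip in N (left out, the last holds). Time passes only in rows, so rows that repeat a pose let the fingers close. It gives the time, the measured TCP pose, the force and the opening at its end, in the units of the state.
- readout.observe(): the state, without advancing time (a new reading comes with each control period).
- vision.snapshot(name): name is "scene" or "side" or "wrist"; returns a dict with "frame" (384x512x3 uint8, red, green, blue), "fx", "fy", "cx", "cy" (pixels), "cam_to_world" (4x4, takes a point from camera to world coordinates). Camera axes: x right, y up, looking along -z (the intrinsics and any distortion apply to the point x, -y, -z); pixel columns grow to the right and rows downward; lengths in mm; the calibration is good to about 2 mm. A picture is of the moment at which its call begins. There is no depth.
- r.finish_job(): hands the job in, once; it reports no verdict.
The state is a dict: "time": time; "q": joint angles; "dq": joint speeds; "tau": joint torques, N m; "tool_pos": TCP position; "orientation": TCP orientation; "wrist_force": force on the tool from outside, world axes, zero at the start; "wrist_torque": the same for the moment, N m; "finger_gap": finger opening in mm.
Only numpy, scipy, OpenCV 4.12 (cv2) and the standard library are available. Lean on these libraries where they do the work, as an engineer would, in place of code of your own. Each camera call takes 0.05 s, during which the arm holds its last target. There are 200 camera calls.

## Task

On the cream and teal gas regulator box, turn the black bar knob clockwise until its white pointer is in the green band, then feel for the lock inside the band and pull the knob straight up, all the way out, so that it stays locked there; let go of it. The lock lets the knob out at only one place within the band: pull gently while you feel for it and never haul or twist hard where it is blocked. Leave the blue vent knob and everything else on the bench alone.

Things in the scene. Friction and masses are not known exactly. Their poses are not given: they have to be found in the camera images.
- unit: fixed gas regulator box, cream with a teal deck, 220 (x) x 180 (y) x 90 mm high. Origin: centre of its underside; z up. The knob's upright axis is at x = -35, y = 0 mm in this frame, the deck at z = 90 mm. A round gauge (56 mm wide, 20 mm high) and a brass fitting (26 mm high) stand on the deck at x = +72, y = +50 and -50 mm.
- knob: black knob: disc 52 mm wide, 6 mm thick, with an upright bar on it 46 mm long (the knob's x), 14 mm wide (y), reaching 46 mm above the knob's origin. Origin: on the axis under the disc, 91 mm above the bench when pushed in (as at the start), 100 mm when fully out. Its +x axis is the pointer's direction; z up. Turning takes about 0.06 N m. The knob slides 9 mm up its axis.
- knob_grip (a point): point on the knob's axis at the height to grip the bar: 32 mm above the knob's origin, 14 mm below the bar's top. Pulling up: a snap spring holds the knob at either end of its 9 mm. The pull needed is 5 to 8 N at once and fades to nothing half-way (4.5 mm); beyond that the spring draws the knob outward. Let go before half-way, it snaps back in.
- pointer (a point): tip of the knob's white pointer, 30 mm from the axis along the knob's +x, 6 mm above the knob's origin. At the start it stands 0.75 to 1.15 rad counter-clockwise (seen from above) of the middle of the green band; the knob turns on to a stop 0.6 rad past the middle.
- green_mark (a point): middle of the green band on the black dial, given at the pointer's radius and height: 30 mm from the axis along the box's +x. The band reaches 0.3 rad (17 deg) to either side. The lock's one slot is somewhere in the band, up to 0.27 rad from its middle, unseen and different every time; an error of about 0.045 rad (2.5 deg) either way still lets the knob out.
- dial_centre (a point): the knob's axis at the deck. Inside, off the slot, a pin on the knob meets a spring-backed ring after 2.5 mm of pull: 8 N more per further mm. Held so at 6 to 14 N and turned slowly, the pin drops into the slot and the load vanishes; then the knob pulls freely to 9 mm and is locked against turning. Over 25 N on the pin, from pulling or twisting (it is 22 mm off the axis), damages it.
- vent (a joint): angle of the blue vent knob on its grey base beside the box (44 mm wide, 44 mm high); 0 at the start; to be left alone (rad).
- bottle: loose amber glass bottle, 60 mm wide, 140 mm high, about 190 mm to the left (+y) of the box's centre; origin: centre of its underside. To be left alone.
- vial: loose small clear vial, 28 mm wide, 55 mm high, left of the box; origin: centre of its underside. To be left alone.
- wrench: loose steel wrench, 160 mm long, lying along the right (-y) side of the box; to be left alone.

How it is judged (in metres and radians):
On the way, in this order (a step that is already met when the one before it is completed fails the run):
1. the knob is turned so that its pointer is in the green band (horizontal distance between pointer and green_mark below 0.01 m), for 0.02 s.
2. in the green band the knob is pulled fully out (horizontal distance between pointer and green_mark below 0.01 m and z of knob in the frame of unit above 0.0985 m), for 0.2 s.
At the end, for the whole second after the job is handed in: The knob's pointer tip is within 10 mm (about 19 deg) of the middle of the green band, the knob is pulled out at least 7.5 of its 9 mm of travel and stays out, at rest, with nothing touching it (all of step 2 and linear speed of knob below 0.01 m/s).
It fails at once if the locking pin is forced: more than 25 N between the knob and the box's locking ring, by pulling or twisting where it is blocked (contact force between knob and unit above 25 N).
It fails at once if the blue vent knob is turned by more than 0.15 rad (value of joint vent above 0.15 rad).
It fails at once if another loose thing on the bench is moved by more than 30 mm (distance of any of bottle, vial, wrench from where it was at the start of the episode above 0.03 m).
It also fails if it takes over 58 s, if anything falls off the work surface, if the arm or the gripper's body presses on something with over 40 N, if the wrist force passes 120 N, or if a joint passes its speed limit or range.

## Working session

There is one attempt and no reset: what is moved stays moved. The work goes in short steps, Python scripts to look and compute and a shell command to move; the robot and the scene stay as the last step left them, time stands still between calls to the robot, and variables do not carry over. Pictures are saved under pics/ and viewed, about 8 in all and at most 12, crops included, and the job is handed in when it is done.

```bash
mkdir -p pics; ls
cat > h.py <<'E'
import cv2,numpy as np
from rig import readout,vision,r
def snap(n,f):
    s=vision.snapshot(n); cv2.imwrite('pics/'+f,cv2.cvtColor(s['frame'],cv2.COLOR_RGB2BGR)); np.save('pics/'+f+'.npy',s,allow_pickle=True); return s
def ray(s,u,v,z):
    d=np.array([(u-s['cx'])/s['fx'],-(v-s['cy'])/s['fy'],-1]); M=np.array(s['cam_to_world'])
    w=M[:3,:3]@d; o=M[:3,3]; return o+w*(z-o[2])/w[2]
E
python3 - <<'E'
from h import *
a=snap('scene','scene.png');b=snap('side','side.png')
print(a.keys()); print(a['cam_to_world'],b['cam_to_world'],a['fx'],b['fx'])
print(readout.observe())
E
```

```text
pics
dict_keys(['frame', 'fx', 'fy', 'cx', 'cy', 'cam_to_world'])
[[-5.25611833e-02 -7.66395047e-01  6.40215553e-01  1.14857590e+03]
 [ 9.98589211e-01 -3.54941368e-02  3.94937295e-02  1.00743073e+02]
 [-7.54390026e-03  6.41388181e-01  7.67179439e-01  7.64701536e+02]
 [ 0.00000000e+00  0.00000000e+00  0.00000000e+00  1.00000000e+00]] [[ 9.95430769e-01  7.53067284e-02 -5.87067360e-02  5.33374824e+02]
 [-9.54130881e-02  7.60435079e-01 -6.42366588e-01 -4.51775824e+02]
 [-3.73186468e-03  6.45032857e-01  7.64145723e-01  6.62738615e+02]
 [ 0.00000000e+00  0.00000000e+00  0.00000000e+00  1.00000000e+00]] 465.2389846613826 370.19049747807276
{'time': 0.1, 'q': array([-1.38561456e+00,  4.91483028e-01,  1.55942617e+00,  8.77864136e-08,
        1.09173652e+00, -1.05618648e-01]), 'dq': array([-0.00067758, -0.00074326, -0.0004498 ,  0.00093768, -0.00195352,
        0.00135759]), 'tau': array([ 2.50363060e-03, -6.13624549e+01, -2.58605897e+01,  6.94141374e-02,
        4.70198644e-02, -5.06965682e-05]), 'tool_pos': array([ 179.16825856, -598.53275566,  231.11731307]), 'orientation': array([ 9.89447865e-01,  1.44888387e-01, -2.09017570e-05, -5.26115129e-04]), 'wrist_force': array([-0.13780931,  0.07031133, -0.07472805]), 'wrist_torque': array([-0.01400763, -0.03037304,  0.03537041]), 'finger_gap': 95.17242501063816}
```

View pics/scene.png

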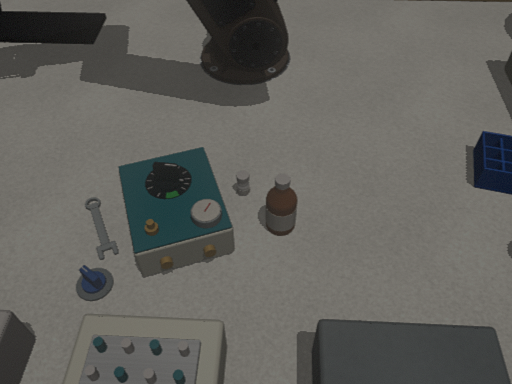

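View pics/side.png

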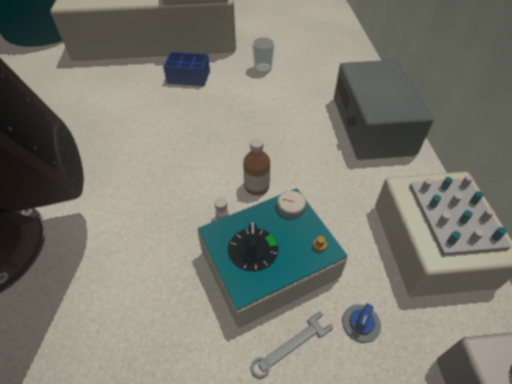

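The scene view shows the box with its knob at about (167,178) and the green band at (172,195). In the side view the knob is at (252,245), green at (271,241) and the white pointer at about (253,228). Next I'll compute the box pose from the deck outline.

Run:
```python
from h import *
for n,roi in (('scene',(110,140,245,275)),('side',(190,185,350,325))):
    s=np.load(f'pics/{n}.png.npy',allow_pickle=True).item(); f=s['frame']
    hsv=cv2.cvtColor(f,cv2.COLOR_RGB2HSV)
    m=np.zeros(f.shape[:2],np.uint8);x0,y0,x1,y1=roi;m[y0:y1,x0:x1]=255
    t=cv2.inRange(hsv,(80,120,50),(100,255,255))&m
    t=cv2.morphologyEx(t,cv2.MORPH_OPEN,np.ones((3,3)))
    g=cv2.inRange(hsv,(45,120,70),(75,255,255))&m
    c=max(cv2.findContours(t,0,2)[0],key=cv2.contourArea)[:,0]
    P=np.array([ray(s,u,v,90)[:2] for u,v in c],np.float32)
    rc=cv2.minAreaRect(P); print(n,rc,'corners',cv2.boxPoints(rc).round().tolist())
    v,u=np.nonzero(g); G=ray(s,u.mean(),v.mean(),91); print('green',u.mean(),v.mean(),len(u),G)
    cv2.imwrite(f'pics/{n}_c.png',cv2.resize(cv2.cvtColor(f,cv2.COLOR_RGB2BGR)[y0:y1,x0:x1],None,fx=3,fy=3,interpolation=2))
a=cv2.imread('pics/scene_c.png');b=cv2.imread('pics/side_c.png')
cv2.imwrite('pics/both.png',np.hstack([cv2.resize(a[:270,:330],(400,327)),cv2.resize(b[60:330,:330],(400,327))]))
```

```text
scene ((645.8815307617188, -87.37449645996094), (110.40328979492188, 98.59468078613281), 8.80096435546875) corners [[584.0, -47.0], [599.0, -145.0], [708.0, -128.0], [693.0, -30.0]]
green 171.61666666666667 194.23333333333332 60 [592.91062883 -93.80137732  91.        ]
side ((590.01123046875, -98.96124267578125), (210.86895751953125, 172.23509216308594), 21.269838333129883) corners [[461.0, -57.0], [523.0, -217.0], [720.0, -141.0], [657.0, 20.0]]
green 270.6421052631579 240.09473684210528 95 [591.92960713 -96.12341067  91.        ]
```

View pics/both.png

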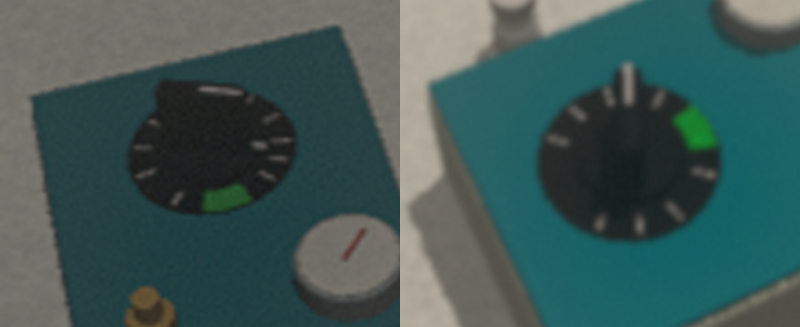

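Run:
```python
from h import *
s=np.load('pics/scene.png.npy',allow_pickle=True).item();d=np.load('pics/side.png.npy',allow_pickle=True).item()
for n,z,p in((s,137,[(165,164.6),(176,165.3)]),(s,97,[(179.5,179.9),(183,180.2)]),(d,137,[(252.7,222),(252.7,234)]),(d,97,[(252.7,222)])):
    for q in p: print(z,q,ray(n,*q,z).round(1))
```

```text
137 (165, 164.6) [ 559.9 -105.   137. ]
137 (176, 165.3) [560.8 -84.2 137. ]
97 (179.5, 179.9) [561.4 -83.   97. ]
97 (183, 180.2) [561.9 -76.1  97. ]
137 (252.7, 222) [560.8 -85.4 137. ]
137 (252.7, 234) [ 558.6 -109.9  137. ]
97 (252.7, 222) [562.9 -57.6  97. ]
```

Bar runs at about 86° through the axis at about (558,-110.5), and the green middle is near 22°. Now I'll move above the knob.

```bash
python3 -m jog '[{"dx":0.04,"dy":-0.028,"wz":-5,"grip":0.06},{"dx":0.08,"dy":-0.056,"wz":-10,"grip":0.06},{"dx":0.12,"dy":-0.085,"wz":-16,"grip":0.06},{"dx":0.16,"dy":-0.114,"wz":-22,"grip":0.06},{"dx":0.2,"dy":-0.142,"wz":-28,"grip":0.06},{"dx":0.24,"dy":-0.171,"wz":-33,"grip":0.06},{"dx":0.28,"dy":-0.2,"wz":-39,"grip":0.06},{"dx":0.32,"dy":-0.228,"wz":-44,"grip":0.06},{"dx":0.36,"dy":-0.257,"wz":-50,"grip":0.06},{"dx":0.4,"dy":-0.285,"wz":-55,"grip":0.06},{"dx":0.44,"dy":-0.314,"wz":-61,"grip":0.06},{"dx":0.48,"dy":-0.342,"wz":-66,"dz":0.01,"grip":0.06},{"dx":0.503,"dy":-0.359,"wz":-69.3,"dz":0.02,"grip":0.06},{"dx":0.503,"dy":-0.359,"wz":-69.3,"dz":0.02,"grip":0.06},{"dx":0.503,"dy":-0.359,"wz":-69.3,"dz":0.02,"grip":0.06},{"dx":0.503,"dy":-0.359,"wz":-69.3,"dz":0.02,"grip":0.06}]' 20
python3 - <<'E'
from h import *
s=snap('wrist','w1.png'); o=readout.observe(); print(o['time'],o['tool_pos'],o['orientation'],o['wrist_force'],o['q'])
print(s['cam_to_world'],s['fx'],s['cx'],s['cy'])
E
```

```text
0.15 [ 179.19341808 -598.59321578  231.21858853] [ 9.89445756e-01  1.44903184e-01 -9.01572709e-06 -4.04903345e-04] [-0.61185239 -0.16088655 -0.29693723] [-1.38559846e+00  4.91391815e-01  1.55929665e+00  1.59909195e-05
  1.09171407e+00 -1.05639782e-01]
[[ 2.87238867e-01  9.28028398e-01  2.37185847e-01  2.45436902e+02]
 [-9.57858791e-01  2.78450624e-01  7.05109010e-02 -5.78461803e+02]
 [-6.08428523e-04 -2.47444020e-01  9.68902001e-01  3.83649762e+02]
 [ 0.00000000e+00  0.00000000e+00  0.00000000e+00  1.00000000e+00]] 302.56160929610456 254.77535021883173 190.38844008864922$[0]: bad value
```

View pics/w1.png

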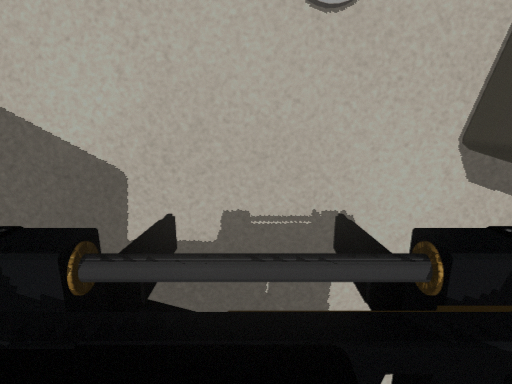

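The move was refused, as the rows probably need every key. The wrist view shows only bare bench, with the fingers across rows 215–310.

```bash
python3 -m jog '[{"wx":0,"wy":0,"wz":-5,"dx":0.04,"dy":-0.028,"dz":0,"grip":0.06},{"wx":0,"wy":0,"wz":-10,"dx":0.08,"dy":-0.056,"dz":0,"grip":0.06},{"wx":0,"wy":0,"wz":-16,"dx":0.12,"dy":-0.085,"dz":0,"grip":0.06},{"wx":0,"wy":0,"wz":-22,"dx":0.16,"dy":-0.114,"dz":0,"grip":0.06},{"wx":0,"wy":0,"wz":-28,"dx":0.2,"dy":-0.142,"dz":0,"grip":0.06},{"wx":0,"wy":0,"wz":-33,"dx":0.24,"dy":-0.171,"dz":0,"grip":0.06},{"wx":0,"wy":0,"wz":-39,"dx":0.28,"dy":-0.2,"dz":0,"grip":0.06},{"wx":0,"wy":0,"wz":-44,"dx":0.32,"dy":-0.228,"dz":0,"grip":0.06},{"wx":0,"wy":0,"wz":-50,"dx":0.36,"dy":-0.257,"dz":0,"grip":0.06},{"wx":0,"wy":0,"wz":-55,"dx":0.4,"dy":-0.285,"dz":0,"grip":0.06},{"wx":0,"wy":0,"wz":-61,"dx":0.44,"dy":-0.314,"dz":0,"grip":0.06},{"wx":0,"wy":0,"wz":-66,"dx":0.48,"dy":-0.342,"dz":0.01,"grip":0.06},{"wx":0,"wy":0,"wz":-69.3,"dx":0.503,"dy":-0.359,"dz":0.02,"grip":0.06},{"wx":0,"wy":0,"wz":-69.3,"dx":0.503,"dy":-0.359,"dz":0.02,"grip":0.06},{"wx":0,"wy":0,"wz":-69.3,"dx":0.503,"dy":-0.359,"dz":0.02,"grip":0.06},{"wx":0,"wy":0,"wz":-69.3,"dx":0.503,"dy":-0.359,"dz":0.02,"grip":0.06}]' 20
python3 - <<'E'
from h import *
s=snap('wrist','w2.png'); o=readout.observe(); print(o['time'],o['tool_pos'],o['orientation'],o['wrist_force'],o['q'])
print(s['cam_to_world'],s['fx'],s['cx'],s['cy'])
E
```

```text
time: 1.75
tool_pos: [557.8, -111.1, 211.8]
orientation: [0.732, 0.681, 0.0, -0.0]
wrist_force: [-0.2, -0.3, 0.4]
finger_gap: 59.6
1.8 [ 557.72967178 -111.34719526  211.88207703] [ 7.32161725e-01  6.81130764e-01  2.40627081e-04 -1.80463674e-04] [-0.03704441 -0.47891803  0.16083523] [-3.13453683e-01  4.32448370e-01  1.72286387e+00  7.14667687e-04
  9.86361759e-01 -2.41663657e-01]
[[ 9.97461963e-01  6.86089081e-02  1.90381425e-02  5.62996908e+02]
 [-7.11842549e-02  9.66773414e-01  2.45523862e-01 -4.20554098e+01]
 [-1.56044589e-03 -2.46255929e-01  9.69203581e-01  3.64301810e+02]
 [ 0.00000000e+00  0.00000000e+00  0.00000000e+00  1.00000000e+00]] 302.56160929610456 254.77535021883173 190.38844008864922
```

View pics/w2.png

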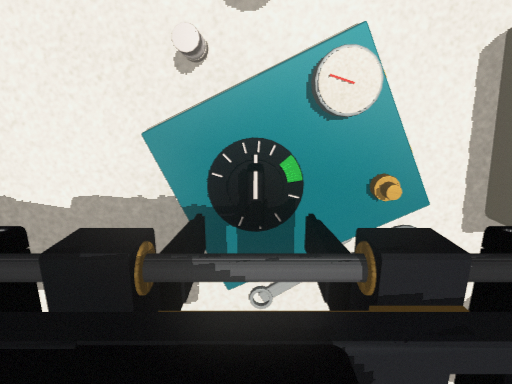

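The wrist view shows the dial at about (255,184), the bar line from (255,172) to (255,199), the pointer at (255,158), and green at (292,169). I'll refine from these.

Run:
```python
from h import *
s=np.load('pics/w2.png.npy',allow_pickle=True).item(); f=s['frame']; hsv=cv2.cvtColor(f,cv2.COLOR_RGB2HSV)
m=np.zeros(f.shape[:2],np.uint8);cv2.circle(m,(255,184),46,255,-1)
w=cv2.inRange(hsv,(0,0,120),(180,80,255))&m
n,l,st,c=cv2.connectedComponentsWithStats(w)
for i in range(1,n): print(st[i],c[i].round(1), ray(s,*c[i],91).round(1)[:2])
g=cv2.inRange(hsv,(45,120,70),(75,255,255)); v,u=np.nonzero(g); print('green',ray(s,u.mean(),v.mean(),91))
for z,q in((137,(255.5,172)),(137,(254.5,199))): print(ray(s,*q,z))
# dial: not-teal region within the deck
t=cv2.inRange(hsv,(80,100,50),(100,255,255)); box=np.zeros_like(t);cv2.circle(box,(255,184),56,255,-1)
d=(~t)&box; d[214:]=0
d=cv2.morphologyEx(d,cv2.MORPH_OPEN,np.ones((5,5)))
k=max(cv2.findContours(d,0,1)[0],key=cv2.contourArea)[:,0]
k=k[(k[:,1]<210)]
P=np.array([ray(s,*p,91)[:2] for p in k]); 
A=np.c_[2*P,np.ones(len(P))]
for _ in range(3):
    x=np.linalg.lstsq(A,(P**2).sum(1),rcond=None)[0]; R=np.sqrt(x[2]+x[0]**2+x[1]**2); e=np.hypot(*(P-x[:2]).T)-R; kk=abs(e)<2; P=P[kk];A=A[kk]
print('axis',x[:2],R,len(P),e.std())
```

```text
[257 141   3  11  25] [258.3 146.5] [563.7 -70.9]
[242 143   5  10  21] [244.1 147.5] [550.9 -70.9]
[269 145   7  10  25] [272.2 149.6] [576.  -74.6]
[223 154   9   8  23] [226.7 157.7] [534.4 -78.9]
[254 155   4   8  32] [255.5 158.5] [560.4 -81.5]
[253 171   5  28 130] [255.1 185.3] [ 558.3 -106.4]
[212 173  11   4  22] [216.8 174.6] [523.9 -93.9]
[288 195  11   3  17] [293. 196.] [ 592.9 -119.2]
[275 214   2   2   2] [275.5 214.5] [ 575.6 -136.3]
[242 217   1   1   1] [242. 217.] [ 543.6 -136.5]
[278 218   2   2   2] [278.5 218.5] [ 578.2 -140.5]
[240 222   1   1   1] [240. 222.] [ 541.3 -141.4]
[239 224   1   1   1] [239. 224.] [ 540.2 -143.4]
green [592.282801   -93.80013528  91.        ]
[560.11470138 -85.23001937 137.        ]
[ 557.82372242 -106.54125048  137.        ]
axis [ 558.17019965 -106.91846573] 43.76541423877354 184 0.2674392233738326
```

```bash
python3 -m jog '[{"wx":0,"wy":0,"wz":0,"dx":0.003,"dy":0,"dz":0.03,"grip":0.06},{"wx":0,"wy":0,"wz":0,"dx":0.003,"dy":0,"dz":0.06,"grip":0.06},{"wx":0,"wy":0,"wz":0,"dx":0.003,"dy":0,"dz":0.08,"grip":0.05},{"wx":0,"wy":0,"wz":0,"dx":0.003,"dy":0,"dz":0.091,"grip":0.04},{"wx":0,"wy":0,"wz":0,"dx":0.003,"dy":0,"dz":0.091,"grip":0.03},{"wx":0,"wy":0,"wz":0,"dx":0.003,"dy":0,"dz":0.091,"grip":0.02},{"wx":0,"wy":0,"wz":0,"dx":0.003,"dy":0,"dz":0.091,"grip":0.01},{"wx":0,"wy":0,"wz":0,"dx":0.003,"dy":0,"dz":0.091,"grip":0.01},{"wx":0,"wy":0,"wz":0,"dx":0.003,"dy":0,"dz":0.091,"grip":0.01},{"wx":0,"wy":0,"wz":0,"dx":0.003,"dy":0,"dz":0.091,"grip":0.01},{"wx":0,"wy":0,"wz":0,"dx":0.003,"dy":0,"dz":0.091,"grip":0.01}]' 30
python3 - <<'E'
from h import *
s=snap('wrist','w3.png'); o=readout.observe(); print(o['time'],o['tool_pos'],o['orientation'],o['wrist_force'],o['wrist_torque'],o['finger_gap'])
E
```

```text
time: 2.9
tool_pos: [558.2, -108.4, 121.6]
orientation: [0.732, 0.681, 0.0, 0.0]
wrist_force: [-1.5, -0.7, 6.0]
finger_gap: 14.1
2.95 [ 558.17586495 -108.39883542  121.65598845] [7.32161355e-01 6.81131024e-01 4.52971252e-04 2.69213356e-04] [-0.43542471 -0.67326452  6.96547913] [-0.07004569  0.38787672 -0.02982341] 13.848263275082381
```

View pics/w3.png

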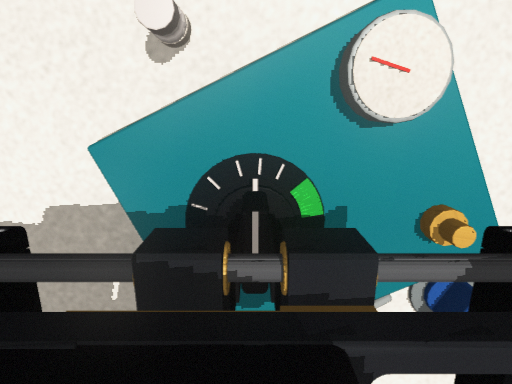

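Bar gripped (gap 14 mm); the view shows the pointer still at (255,184) and green at (307,197). Now I'll turn clockwise 48°, to the band's near side.

```bash
python3 -m jog '[{"wx":0,"wy":0,"wz":3,"dx":0,"dy":0,"dz":-0.0005,"grip":0.01},{"wx":0,"wy":0,"wz":7,"dx":0,"dy":0,"dz":-0.0005,"grip":0.01},{"wx":0,"wy":0,"wz":11,"dx":0,"dy":0,"dz":-0.0005,"grip":0.01},{"wx":0,"wy":0,"wz":15,"dx":0,"dy":0,"dz":-0.0005,"grip":0.01},{"wx":0,"wy":0,"wz":19,"dx":0,"dy":0,"dz":-0.0005,"grip":0.01},{"wx":0,"wy":0,"wz":23,"dx":0,"dy":0,"dz":-0.0005,"grip":0.01},{"wx":0,"wy":0,"wz":27,"dx":0,"dy":0,"dz":-0.0005,"grip":0.01}]'
python3 -m jog '[{"wx":0,"wy":0,"wz":4,"dx":0,"dy":0,"dz":0,"grip":0.01},{"wx":0,"wy":0,"wz":8,"dx":0,"dy":0,"dz":0,"grip":0.01},{"wx":0,"wy":0,"wz":12,"dx":0,"dy":0,"dz":0,"grip":0.01},{"wx":0,"wy":0,"wz":16,"dx":0,"dy":0,"dz":0,"grip":0.01},{"wx":0,"wy":0,"wz":20,"dx":0,"dy":0,"dz":0,"grip":0.01},{"wx":0,"wy":0,"wz":21,"dx":0,"dy":0,"dz":0,"grip":0.01},{"wx":0,"wy":0,"wz":21,"dx":0,"dy":0,"dz":0,"grip":0.01},{"wx":0,"wy":0,"wz":21,"dx":0,"dy":0,"dz":0,"grip":0.01}]'
python3 - <<'E'
from h import *
s=snap('wrist','w4.png'); o=readout.observe(); print(o['time'],o['tool_pos'],o['orientation'],o['wrist_force'],o['wrist_torque'],o['finger_gap'])
a=2*np.degrees(np.arctan2(o['orientation'][1],o['orientation'][0]));print('ang',a)
E
```

```text
time: 3.65
tool_pos: [557.8, -108.3, 121.8]
orientation: [0.872, 0.49, 0.0, -0.0]
wrist_force: [-1.0, 0.5, -1.2]
finger_gap: 13.9
time: 4.45
tool_pos: [557.6, -108.1, 121.8]
orientation: [0.946, 0.324, -0.0, -0.0]
wrist_force: [-2.1, 1.8, 0.3]
finger_gap: 13.9
4.5 [ 557.63122545 -108.12694683  121.81304882] [ 9.46113967e-01  3.23833567e-01 -1.47583676e-04 -4.00771130e-04] [-1.51153725  2.47878354  0.04691523] [ 0.15372064  0.42972051 -0.05101869] 13.883859484184033
ang 37.789847572393725
```

View pics/w4.png

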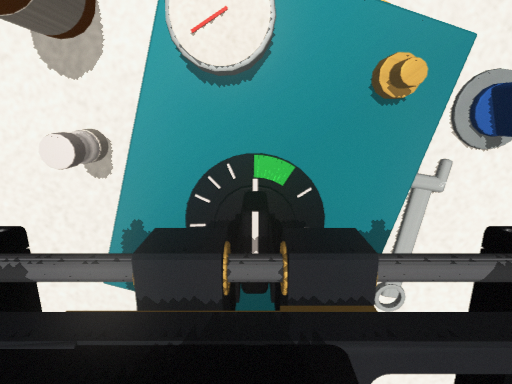

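The pointer is at the band's near edge, with the band running right of (255,170). Now I'll pull gently.

```bash
python3 -m jog '[{"wx":0,"wy":0,"wz":0.5,"dx":0,"dy":0,"dz":-0.001,"grip":0.01},{"wx":0,"wy":0,"wz":0.5,"dx":0,"dy":0,"dz":-0.002,"grip":0.01},{"wx":0,"wy":0,"wz":0.5,"dx":0,"dy":0,"dz":-0.0025,"grip":0.01},{"wx":0,"wy":0,"wz":0.5,"dx":0,"dy":0,"dz":-0.0025,"grip":0.01}]' 40
python3 -m jog '[{"wx":0,"wy":0,"wz":0,"dx":0,"dy":0,"dz":-0.0005,"grip":0.01},{"wx":0,"wy":0,"wz":0,"dx":0,"dy":0,"dz":-0.001,"grip":0.01},{"wx":0,"wy":0,"wz":0,"dx":0,"dy":0,"dz":-0.001,"grip":0.01}]'
```

```text
time: 4.9
tool_pos: [557.6, -108.1, 124.5]
orientation: [0.947, 0.32, -0.0, -0.0]
wrist_force: [-0.3, 0.6, -3.2]
finger_gap: 13.8
time: 5.2
tool_pos: [557.6, -108.1, 125.4]
orientation: [0.947, 0.32, -0.0, -0.0]
wrist_force: [1.1, 0.9, -6.7]
finger_gap: 13.7
```

```bash
python3 -m jog '[{"wx":0,"wy":0,"wz":0,"dx":0,"dy":0,"dz":-0.0004,"grip":0.01},{"wx":0,"wy":0,"wz":0,"dx":0,"dy":0,"dz":-0.0004,"grip":0.01}]' 30
python3 -m jog '[{"wx":0,"wy":0,"wz":0.7,"dx":0,"dy":0,"dz":0,"grip":0.01},{"wx":0,"wy":0,"wz":1.5,"dx":0,"dy":0,"dz":0,"grip":0.01},{"wx":0,"wy":0,"wz":1.5,"dx":0,"dy":0,"dz":0,"grip":0.01}]'
python3 -m jog '[{"wx":0,"wy":0,"wz":0.7,"dx":0,"dy":0,"dz":0,"grip":0.01},{"wx":0,"wy":0,"wz":1.5,"dx":0,"dy":0,"dz":0,"grip":0.01},{"wx":0,"wy":0,"wz":1.5,"dx":0,"dy":0,"dz":0,"grip":0.01}]'
```

```text
time: 5.4
tool_pos: [557.6, -108.1, 125.7]
orientation: [0.947, 0.32, -0.0, -0.0]
wrist_force: [1.1, 2.0, -8.7]
finger_gap: 13.9
time: 5.7
tool_pos: [557.6, -108.1, 125.6]
orientation: [0.952, 0.307, -0.0, -0.001]
wrist_force: [2.4, 0.9, -9.0]
finger_gap: 13.8
time: 6.0
tool_pos: [557.6, -108.1, 125.6]
orientation: [0.956, 0.294, -0.0, -0.001]
wrist_force: [0.8, 1.0, -9.1]
finger_gap: 13.7
```

```bash
python3 -m jog '[{"wx":0,"wy":0,"wz":0.7,"dx":0,"dy":0,"dz":0,"grip":0.01},{"wx":0,"wy":0,"wz":1.5,"dx":0,"dy":0,"dz":0,"grip":0.01},{"wx":0,"wy":0,"wz":1.5,"dx":0,"dy":0,"dz":0,"grip":0.01}]' | grep -v gap
python3 -m jog '[{"wx":0,"wy":0,"wz":0.7,"dx":0,"dy":0,"dz":0,"grip":0.01},{"wx":0,"wy":0,"wz":1.5,"dx":0,"dy":0,"dz":0,"grip":0.01},{"wx":0,"wy":0,"wz":1.5,"dx":0,"dy":0,"dz":0,"grip":0.01}]'| grep -v gap
```

```text
time: 6.3
tool_pos: [557.5, -108.1, 125.6]
orientation: [0.96, 0.281, -0.0, -0.001]
wrist_force: [1.9, 0.2, -8.6]
time: 6.6
tool_pos: [557.5, -108.0, 125.6]
orientation: [0.963, 0.268, -0.0, -0.001]
wrist_force: [1.2, 1.3, -8.3]
```

```bash
python3 -m jog '[{"wx":0,"wy":0,"wz":0.7,"dx":0,"dy":0,"dz":-0.0001,"grip":0.01},{"wx":0,"wy":0,"wz":1.5,"dx":0,"dy":0,"dz":-0.0001,"grip":0.01},{"wx":0,"wy":0,"wz":1.5,"dx":0,"dy":0,"dz":-0.0001,"grip":0.01}]' | grep -v gap
python3 -m jog '[{"wx":0,"wy":0,"wz":0.7,"dx":0,"dy":0,"dz":0,"grip":0.01},{"wx":0,"wy":0,"wz":1.5,"dx":0,"dy":0,"dz":0,"grip":0.01},{"wx":0,"wy":0,"wz":1.5,"dx":0,"dy":0,"dz":0,"grip":0.01}]'| grep -v gap
```

```text
time: 6.9
tool_pos: [557.5, -108.0, 125.7]
orientation: [0.967, 0.255, -0.0, -0.001]
wrist_force: [1.8, 1.9, -8.9]
time: 7.2
tool_pos: [557.5, -108.0, 125.7]
orientation: [0.97, 0.242, -0.0, -0.001]
wrist_force: [2.6, 1.5, -9.2]
```

Now at 28°.

```bash
python3 -m jog '[{"wx":0,"wy":0,"wz":0.7,"dx":0,"dy":0,"dz":-0.0001,"grip":0.01},{"wx":0,"wy":0,"wz":1.5,"dx":0,"dy":0,"dz":-0.0001,"grip":0.01},{"wx":0,"wy":0,"wz":1.5,"dx":0,"dy":0,"dz":-0.0001,"grip":0.01}]' | grep -v gap
python3 -m jog '[{"wx":0,"wy":0,"wz":0.7,"dx":0,"dy":0,"dz":0,"grip":0.01},{"wx":0,"wy":0,"wz":1.5,"dx":0,"dy":0,"dz":0,"grip":0.01},{"wx":0,"wy":0,"wz":1.5,"dx":0,"dy":0,"dz":0,"grip":0.01}]'| grep -v gap
```

```text
time: 7.5
tool_pos: [557.5, -108.0, 125.8]
orientation: [0.973, 0.229, -0.0, -0.001]
wrist_force: [2.3, 2.6, -10.1]
time: 7.8
tool_pos: [557.5, -108.0, 125.8]
orientation: [0.976, 0.216, -0.0, -0.001]
wrist_force: [1.1, 1.4, -9.2]
```

```bash
python3 -m jog '[{"wx":0,"wy":0,"wz":0.7,"dx":0,"dy":0,"dz":0,"grip":0.01},{"wx":0,"wy":0,"wz":1.5,"dx":0,"dy":0,"dz":0,"grip":0.01},{"wx":0,"wy":0,"wz":1.5,"dx":0,"dy":0,"dz":0,"grip":0.01}]' | grep -v gap
python3 -m jog '[{"wx":0,"wy":0,"wz":0.7,"dx":0,"dy":0,"dz":0,"grip":0.01},{"wx":0,"wy":0,"wz":1.5,"dx":0,"dy":0,"dz":0,"grip":0.01},{"wx":0,"wy":0,"wz":1.5,"dx":0,"dy":0,"dz":0,"grip":0.01}]'| grep -v gap
```

```text
time: 8.1
tool_pos: [557.5, -107.9, 125.8]
orientation: [0.979, 0.203, -0.0, -0.001]
wrist_force: [2.0, 1.5, -8.5]
time: 8.4
tool_pos: [557.5, -108.0, 125.8]
orientation: [0.982, 0.189, -0.0, -0.001]
wrist_force: [1.4, 2.0, -8.9]
```

```bash
python3 -m jog '[{"wx":0,"wy":0,"wz":0.7,"dx":0,"dy":0,"dz":0,"grip":0.01},{"wx":0,"wy":0,"wz":1.5,"dx":0,"dy":0,"dz":0,"grip":0.01},{"wx":0,"wy":0,"wz":1.5,"dx":0,"dy":0,"dz":0,"grip":0.01}]' | grep -v gap
python3 -m jog '[{"wx":0,"wy":0,"wz":0.7,"dx":0,"dy":0,"dz":0,"grip":0.01},{"wx":0,"wy":0,"wz":1.5,"dx":0,"dy":0,"dz":0,"grip":0.01},{"wx":0,"wy":0,"wz":1.5,"dx":0,"dy":0,"dz":0,"grip":0.01}]'| grep -v gap
```

```text
time: 8.7
tool_pos: [557.5, -107.9, 125.8]
orientation: [0.984, 0.176, -0.0, -0.001]
wrist_force: [1.3, 1.8, -9.3]
time: 9.0
tool_pos: [557.5, -107.9, 125.8]
orientation: [0.987, 0.163, -0.0, -0.001]
wrist_force: [1.6, 2.1, -7.7]
```

```bash
python3 -m jog '[{"wx":0,"wy":0,"wz":0.7,"dx":0,"dy":0,"dz":0,"grip":0.01},{"wx":0,"wy":0,"wz":1.5,"dx":0,"dy":0,"dz":0,"grip":0.01},{"wx":0,"wy":0,"wz":1.5,"dx":0,"dy":0,"dz":0,"grip":0.01}]' | grep -v gap
python3 -m jog '[{"wx":0,"wy":0,"wz":0.7,"dx":0,"dy":0,"dz":-0.0001,"grip":0.01},{"wx":0,"wy":0,"wz":1.5,"dx":0,"dy":0,"dz":-0.0001,"grip":0.01},{"wx":0,"wy":0,"wz":1.5,"dx":0,"dy":0,"dz":-0.0001,"grip":0.01}]'| grep -v gap
```

```text
time: 9.3
tool_pos: [557.4, -107.9, 125.9]
orientation: [0.989, 0.15, -0.0, -0.001]
wrist_force: [0.4, 3.3, -7.2]
time: 9.6
tool_pos: [557.5, -107.9, 126.4]
orientation: [0.991, 0.136, -0.0, -0.001]
wrist_force: [-1.7, 3.1, -2.9]
```

The load is dropping at 15.6°, so I'll pull gently to test.

```bash
python3 -m jog '[{"wx":0,"wy":0,"wz":0,"dx":0,"dy":0,"dz":-0.0003,"grip":0.01},{"wx":0,"wy":0,"wz":0,"dx":0,"dy":0,"dz":-0.0006,"grip":0.01},{"wx":0,"wy":0,"wz":0,"dx":0,"dy":0,"dz":-0.0006,"grip":0.01}]'; python3 -c "
from h import *
o=readout.observe();print(o['wrist_force'],o['wrist_torque'],o['tool_pos'])"
```

```text
time: 9.9
tool_pos: [557.5, -107.9, 127.2]
orientation: [0.991, 0.136, -0.0, -0.001]
wrist_force: [-1.4, 1.6, 0.2]
finger_gap: 14.2
[-1.37747962  1.56322874  0.19659658] [ 0.02407111  0.38393857 -0.09607168] [ 557.48244986 -107.91087204  127.24908659]
```

The load has vanished, so the pin is in the slot. I'll pull out to 9 mm in small steps.

```bash
python3 -m jog '[{"wx":0,"wy":0,"wz":0,"dx":0,"dy":0,"dz":-0.0007,"grip":0.01},{"wx":0,"wy":0,"wz":0,"dx":0,"dy":0,"dz":-0.0014,"grip":0.01},{"wx":0,"wy":0,"wz":0,"dx":0,"dy":0,"dz":-0.002,"grip":0.01},{"wx":0,"wy":0,"wz":0,"dx":0,"dy":0,"dz":-0.002,"grip":0.01}]'
python3 -m jog '[{"wx":0,"wy":0,"wz":0,"dx":0,"dy":0,"dz":-0.0006,"grip":0.01},{"wx":0,"wy":0,"wz":0,"dx":0,"dy":0,"dz":-0.0012,"grip":0.01},{"wx":0,"wy":0,"wz":0,"dx":0,"dy":0,"dz":-0.0015,"grip":0.01},{"wx":0,"wy":0,"wz":0,"dx":0,"dy":0,"dz":-0.0015,"grip":0.01}]'
```

```text
time: 10.3
tool_pos: [557.5, -107.9, 129.5]
orientation: [0.991, 0.136, -0.0, -0.001]
wrist_force: [-2.3, 2.6, 1.8]
finger_gap: 14.1
time: 10.7
tool_pos: [557.5, -107.9, 130.9]
orientation: [0.991, 0.136, -0.0, -0.001]
wrist_force: [-0.7, 2.3, -0.1]
finger_gap: 14.1
```

```bash
python3 -m jog '[{"wx":0,"wy":0,"wz":0,"dx":0,"dy":0,"dz":-0.0003,"grip":0.01},{"wx":0,"wy":0,"wz":0,"dx":0,"dy":0,"dz":-0.0003,"grip":0.01},{"wx":0,"wy":0,"wz":0,"dx":0,"dy":0,"dz":-0.0003,"grip":0.01},{"wx":0,"wy":0,"wz":0,"dx":0,"dy":0,"dz":-0.0003,"grip":0.01}]'
python3 -m jog '[{"wx":0,"wy":0,"wz":0,"dx":0,"dy":0,"dz":0,"grip":0.02},{"wx":0,"wy":0,"wz":0,"dx":0,"dy":0,"dz":0,"grip":0.03},{"wx":0,"wy":0,"wz":0,"dx":0,"dy":0,"dz":0,"grip":0.04},{"wx":0,"wy":0,"wz":0,"dx":0,"dy":0,"dz":0,"grip":0.05},{"wx":0,"wy":0,"wz":0,"dx":0,"dy":0,"dz":0,"grip":0.05},{"wx":0,"wy":0,"wz":0,"dx":0,"dy":0,"dz":-0.02,"grip":0.05},{"wx":0,"wy":0,"wz":0,"dx":0,"dy":0,"dz":-0.05,"grip":0.05},{"wx":0,"wy":0,"wz":0,"dx":0,"dy":0,"dz":-0.09,"grip":0.05},{"wx":0,"wy":0,"wz":0,"dx":0,"dy":0,"dz":-0.09,"grip":0.05},{"wx":0,"wy":0,"wz":0,"dx":0,"dy":0,"dz":-0.09,"grip":0.05},{"wx":0,"wy":0,"wz":0,"dx":0,"dy":0,"dz":-0.09,"grip":0.05}]'
python3 - <<'E'
from h import *
w=snap('wrist','w5.png');snap('side','side5.png')
a=cv2.imread('pics/w5.png')[90:260,150:380];b=cv2.imread('pics/side5.png')[200:285,205:320];c=cv2.imread('pics/side.png')[200:285,205:320]
k=lambda x:cv2.resize(x,(400,296),interpolation=2)
cv2.imwrite('pics/f.png',np.vstack([np.hstack([k(a),k(b)]),np.hstack([k(c),k(c)*0])]))
E
```

```text
time: 11.1
tool_pos: [557.4, -107.9, 131.0]
orientation: [0.991, 0.136, -0.0, -0.001]
wrist_force: [0.6, 3.1, -6.0]
finger_gap: 14.1
time: 12.2
tool_pos: [557.1, -107.9, 220.0]
orientation: [0.991, 0.136, -0.001, -0.001]
wrist_force: [0.3, -1.3, -0.1]
finger_gap: 49.9
```

View pics/f.png

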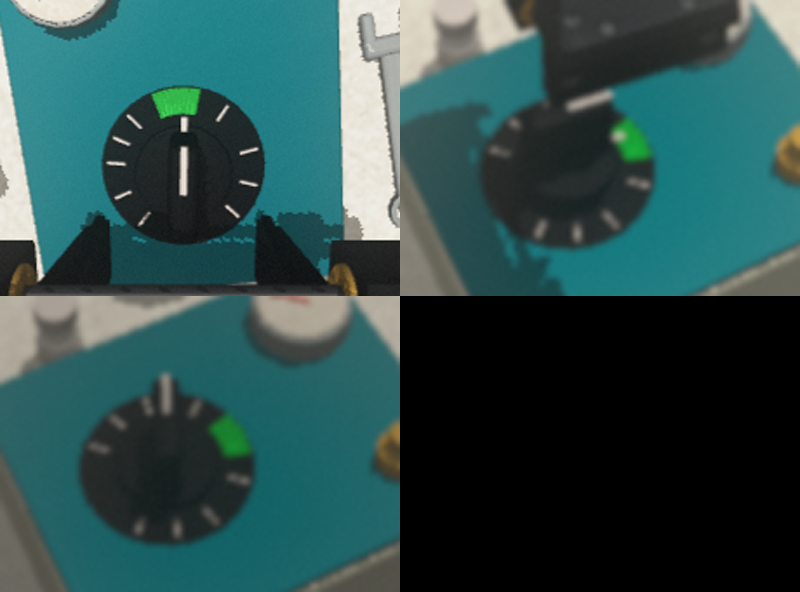

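The pointer is in the band and the fingers are clear. A numeric check of the knob's height comes before handing in.

Run:
```python
from h import *
def white(s,roi):
    x0,y0,x1,y1=roi; h=cv2.cvtColor(s['frame'][y0:y1,x0:x1],cv2.COLOR_RGB2HSV)
    n,l,st,c=cv2.connectedComponentsWithStats(cv2.inRange(h,(0,0,105),(180,90,255)))
    return [(st[i].tolist(),(c[i]+[x0,y0]).round(1)) for i in range(1,n) if st[i][4]>4]
L=lambda f:np.load('pics/'+f+'.npy',allow_pickle=True).item()
def line(s,u,v): a=ray(s,u,v,200);b=ray(s,u,v,50);return a,(b-a)/np.linalg.norm(b-a)
print('w2',white(L('w2.png'),(245,165,265,205)),'side',white(L('side.png'),(246,215,260,240)))
print('w5',white(L('w5.png'),(245,165,265,210)),'side5',white(L('side5.png'),(248,223,270,234)))
def tri(w,p,s,q):
    a,d=line(w,*p);b,e=line(s,*q);t=np.linalg.lstsq(np.c_[d,-e],b-a,rcond=None)[0];return a+t[0]*d,b+t[1]*e
def c(f,roi): return max(white(L(f),roi),key=lambda r:r[0][4])[1]
for W,S,rw,rs in(('w2.png','side.png',(245,165,265,205),(246,215,260,240)),('w5.png','side5.png',(245,165,265,210),(248,223,270,234))):
    print(tri(L(W),c(W,rw),L(S),c(S,rs)))
```

```text
w2 [([8, 6, 5, 28, 136], array([255. , 184.9]))] side [([5, 7, 3, 11, 24], array([252.4, 226.6]))]
w5 [([8, 9, 5, 29, 137], array([255.1, 188.1]))] side5 [([5, 3, 13, 6, 36], array([259.3, 228.4]))]
(array([559.0238878 , -95.18430085, 137.45472723]), array([559.44108398, -95.21497921, 137.45460547]))
(array([ 569.26178292, -104.26264302,  144.6428783 ]), array([ 570.29436177, -104.69921459,  144.42408944]))
```

```bash
python3 -c "
from h import *
print(r.finish_job())"
```

```text
the job is handed in; nothing more can be done
None
```

The knob is turned into the green band, pulled out to its end stop, released, and the job is handed in; no verdict was reported.

- **Turn and lock:** I gripped the bar and turned it clockwise about 48° to the near edge of the band. Then I felt through the band at 7–10 N of total pull. The load vanished at about 15.6°, roughly 5° past the band's middle.
- **Pull:** I drew the knob out until it met the end stop, at about 9.2 mm of tool travel with a 6 N pull. Then I opened the fingers and backed away to 90 mm above. The clock stood at about 12 s at release.
- **Last checks:** The final pictures show the pointer inside the green band and the fingers clear of the knob. In the wrist views taken during the job, the vial and wrench look where they were. The bottle and vent knob were not re-checked after release.
- **One disagreement:** Triangulating the bar top from the cameras gave a rise of about 7.2 mm, less than the 9 mm felt at the stop. One pixel is worth about 2 mm there, and the snap spring holds the knob only fully in or fully out. I trusted the stop that I felt.

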